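# Demagnetise the ground cutters and hang the carriers up

## Task

Demagnetise the freshly ground cutters: slide every cutter carrier on the bench into the demagnetiser's T-track through its open end until no part of its foot stands out beyond the lips. With all of them in, push the toggle to the lamp side, hold it fully over for about a second and let it spring back to the middle (never push it to the other side, which would magnetise them). Then draw the carriers out again and hang each by its handle on the rack, one to a double hook and behind the upturned tips, with the toggle at rest and the tape roll, micrometer, marker and standing collet left where they are.

Things in the scene. Friction and masses are not known exactly. Their poses are not given: they have to be found in the camera images.
- carrier_1: Cutter carrier 44 x 84 x 94 mm, loose, 0.35 kg, may be absent: aluminium block with two end mills in grooves, T-foot below, plate handle above. Origin: centre of underside, z up, y along its length. Foot 40 mm wide (34 at both ends), z 0-8; neck 20 wide, z 8-18; block 44 wide, z 18-40; handle 8 mm thick (x): end uprights, window 70 long x 36 high (z 40-76), top bar z 76-94, 84 long.
- carrier_2: Cutter carrier 44 x 84 x 94 mm, loose, 0.35 kg, may be absent: aluminium block with two end mills in grooves, T-foot below, plate handle above. Origin: centre of underside, z up, y along its length. Foot 40 mm wide (34 at both ends), z 0-8; neck 20 wide, z 8-18; block 44 wide, z 18-40; handle 8 mm thick (x): end uprights, window 70 long x 36 high (z 40-76), top bar z 76-94, 84 long.
- carrier_3: Cutter carrier 44 x 84 x 94 mm, loose, 0.35 kg, may be absent: aluminium block with two end mills in grooves, T-foot below, plate handle above. Origin: centre of underside, z up, y along its length. Foot 40 mm wide (34 at both ends), z 0-8; neck 20 wide, z 8-18; block 44 wide, z 18-40; handle 8 mm thick (x): end uprights, window 70 long x 36 high (z 40-76), top bar z 76-94, 84 long.
- carrier_1_bar (a point): Centre of the flat top bar of the handle of carrier_1, 85 mm above its origin: pinch it here from above across its 8 mm. The carrier is the same end for end.
- carrier_2_bar (a point): Centre of the flat top bar of the handle of carrier_2, 85 mm above its origin: pinch it here from above across its 8 mm. The carrier is the same end for end.
- carrier_3_bar (a point): Centre of the flat top bar of the handle of carrier_3, 85 mm above its origin: pinch it here from above across its 8 mm. The carrier is the same end for end.
- demagnetiser: Fixed grey housing 110 x 400 mm with a steel T-track on top. Origin: centre of underside; y along the track to its open end, x across it (away from the robot at yaw 0). Track floor z = 44 mm. Channel 44 mm wide, 11 mm high under lips 5 mm thick (tops z = 60) with a 26 mm slot between. A seated carrier stands on the floor, its y along the track; the lips hold it down. The ground, oiled track slides easily.
- track_mouth (a point): Centre of the open end at floor height, where walls and lips begin: y = 150 mm in the demagnetiser's frame. A carrier's foot is inside when its origin is 42 mm or more beyond this towards the stop. From here outwards 46 mm of bare floor serves as a landing between two flared guides, 10 mm high, 44 mm apart at the mouth and 66 mm at the outer end.
- track_stop (a point): Centre of the stop block's face at the closed end, at floor height: y = -115 mm in the demagnetiser's frame, so 265 mm from the mouth; three carriers take 252 mm. The block reaches z = 76 mm.
- toggle (a joint): Spring-centred toggle on the switch plate beyond the stop, pivot at (0, -165, 46) mm in the demagnetiser's frame. 0 upright; positive leans to its +x, the side of the small round clear lamp (demagnetise); negative: magnetise. Stops at +-0.45 rad, fully over counts above 0.33; spring 0.35 N m/rad (about 5 N at 33 mm above the pivot); springs back when let go.
- toggle_tip (a point): Near the toggle's top, 48 mm above its pivot. The bat is round, 51 mm long, 8 mm thick low down and 13 mm near the top.
- hook_rack: Steel rack, fixed, base 120 x 340 mm. Origin: centre of underside. Three double hooks point to its -x (to the robot at yaw 0) at y = -105, 0, 105 mm: two prongs each, 7 mm thick, centres 48 mm apart, tops z = 118.5, from the rail (front x = 38, top z = 132) to x = -75; upturned tips end at x = -88, z = 127.5. A carrier hangs with its bar across both prongs, along the rack's y.
- hook_1 (a point): Where the centre of a hung carrier's bar belongs on this double hook: midway between its prongs, 9 mm above their tops, 50 mm behind the bend. The prongs pass through the handle's window; fingers fit between them. The carrier's underside is then 42 mm above the bench.
- hook_2 (a point): Where the centre of a hung carrier's bar belongs on this double hook: midway between its prongs, 9 mm above their tops, 50 mm behind the bend. The prongs pass through the handle's window; fingers fit between them. The carrier's underside is then 42 mm above the bench.
- hook_3 (a point): Where the centre of a hung carrier's bar belongs on this double hook: midway between its prongs, 9 mm above their tops, 50 mm behind the bend. The prongs pass through the handle's window; fingers fit between them. The carrier's underside is then 42 mm above the bench.
- tape: Roll of masking tape lying flat, 86 mm across, 24 mm high; leave alone.
- mike: Outside micrometer lying flat, 124 mm long; leave alone.
- marker: Felt marker lying at the front, 134 mm long; leave alone.
- collet_1: Spring collet standing on end, 36 mm thick, 84 mm high; leave alone.

How it is judged (in metres and radians):
On the way, in this order (a step that is already met when the one before it is completed fails the run):
1. all carriers are inside the track, foot under the lips (x of carrier_1 in the frame of demagnetiser between -0.006 and 0.006 m and y of carrier_1 in the frame of demagnetiser between -0.12 and 0.112 m and z of carrier_1 in the frame of demagnetiser between 0.038 and 0.052 m and x of carrier_2 in the frame of demagnetiser between -0.006 and 0.006 m and y of carrier_2 in the frame of demagnetiser between -0.12 and 0.112 m and z of carrier_2 in the frame of demagnetiser between 0.038 and 0.052 m and x of carrier_3 in the frame of demagnetiser between -0.006 and 0.006 m and y of carrier_3 in the frame of demagnetiser between -0.12 and 0.112 m and z of carrier_3 in the frame of demagnetiser between 0.038 and 0.052 m), for 0.3 s.
2. the toggle is held fully over to the lamp side for 0.8 s with all carriers in the track (all of step 1 and value of joint toggle above 0.33 rad), for 0.8 s.
3. the toggle has sprung back to the middle, carriers still in the track (all of step 1 and value of joint toggle between -0.08 and 0.08 rad), for 0.2 s.
At the end, for the whole second after the job is handed in: Every carrier hangs at rest by its bar on a double hook (bar centre within 18 mm of the hook's middle sideways, 8 mm in height, and 45 mm towards the tips or 55 mm towards the rail of the hook's site), bars at least 70 mm apart (one to a hook), and the toggle is upright within 0.08 rad (((x of carrier_1_bar in the frame of hook_1 between -0.045 and 0.055 m and y of carrier_1_bar in the frame of hook_1 between -0.018 and 0.018 m and z of carrier_1_bar in the frame of hook_1 between -0.008 and 0.008 m) or (x of carrier_1_bar in the frame of hook_2 between -0.045 and 0.055 m and y of carrier_1_bar in the frame of hook_2 between -0.018 and 0.018 m and z of carrier_1_bar in the frame of hook_2 between -0.008 and 0.008 m) or (x of carrier_1_bar in the frame of hook_3 between -0.045 and 0.055 m and y of carrier_1_bar in the frame of hook_3 between -0.018 and 0.018 m and z of carrier_1_bar in the frame of hook_3 between -0.008 and 0.008 m)) and linear speed of each of carrier_1, carrier_2, carrier_3 below 0.03 m/s and ((x of carrier_2_bar in the frame of hook_1 between -0.045 and 0.055 m and y of carrier_2_bar in the frame of hook_1 between -0.018 and 0.018 m and z of carrier_2_bar in the frame of hook_1 between -0.008 and 0.008 m) or (x of carrier_2_bar in the frame of hook_2 between -0.045 and 0.055 m and y of carrier_2_bar in the frame of hook_2 between -0.018 and 0.018 m and z of carrier_2_bar in the frame of hook_2 between -0.008 and 0.008 m) or (x of carrier_2_bar in the frame of hook_3 between -0.045 and 0.055 m and y of carrier_2_bar in the frame of hook_3 between -0.018 and 0.018 m and z of carrier_2_bar in the frame of hook_3 between -0.008 and 0.008 m)) and ((x of carrier_3_bar in the frame of hook_1 between -0.045 and 0.055 m and y of carrier_3_bar in the frame of hook_1 between -0.018 and 0.018 m and z of carrier_3_bar in the frame of hook_1 between -0.008 and 0.008 m) or (x of carrier_3_bar in the frame of hook_2 between -0.045 and 0.055 m and y of carrier_3_bar in the frame of hook_2 between -0.018 and 0.018 m and z of carrier_3_bar in the frame of hook_2 between -0.008 and 0.008 m) or (x of carrier_3_bar in the frame of hook_3 between -0.045 and 0.055 m and y of carrier_3_bar in the frame of hook_3 between -0.018 and 0.018 m and z of carrier_3_bar in the frame of hook_3 between -0.008 and 0.008 m)) and horizontal distance between carrier_1_bar and carrier_2_bar above 0.07 m and horizontal distance between each of carrier_1_bar, carrier_2_bar and carrier_3_bar above 0.07 m and value of joint toggle between -0.08 and 0.08 rad); the robot touches nothing.
It fails at once if the toggle is pushed to the magnetise side (value of joint toggle below -0.2 rad).
It fails at once if the tape, micrometer, marker or collet is moved by more than 3 cm (distance of any of tape, mike, marker, collet_1 from where it was at the start of the episode above 0.03 m).
Of carrier_1, carrier_2, carrier_3 only 2 to 3 are there at a start; the rules pass over those that are not, and their reading is None.
At some moment in a run one of carrier_1, carrier_2, carrier_3 may be knocked a few centimetres aside while the robot is not near it.
It also fails if it takes over 210 s, if anything falls off the work surface, if the arm or the gripper's body presses on something with over 40 N, if the wrist force passes 120 N, or if a joint passes its speed limit or range.

## Robot

A 6-joint arm with a two-finger parallel gripper is mounted at the origin on a cart in front of the work surface, level with it; the furniture and walls round the work are solid. World frame = base frame: x ahead of the robot, y to its left, z up, the work surface at z = 0. Lengths are in mm, angles in degrees, forces in N, time in s.
With the tool pointing down it reaches from about 350 to 850 mm from the base axis. Payload 8.1 kg.
Tool frame: the origin (TCP) lies at the very end of the fingers, on their centre line; the grasp point (between the pads) lies 19 mm behind it; z points along the fingers, y is the line along which they close (so a half turn about z gives the same grasp; the last joint's range is limited). The gripper opens to 85 mm and grips with 20 to 120 N. Pads are 22 mm wide; open, the fingers measure 114 mm over their backs; the gripper's body (76 mm by 85 mm) begins 54 mm behind the grasp point. The pads swing forward as they close: fully open they stand 13 mm farther back than shut.
Start: joints at [-68.663, 7.471, 85.268, -0, 87.261, -4.893], TCP at [265.205, -538.211, 231.292] pointing down, gripper open.
Joint ranges: [-169.43, 169.43], [-51.17, 129.36], [1.28, 143.12], [-76.62, 256.62], [0, 156.53], [-152.29, 152.29]. Speed limits (degrees/s): [136.94, 136.94, 159.86, 180, 180, 180].

## Interface

Orientations are given as [roll, pitch, yaw] about the fixed x, y, z axes, in that order (R = Rz(yaw) Ry(pitch) Rx(roll)).
In Python, from bench import * gives the robot as it stands.
- The arm moves only by the tool play_rows, never from a script. Its argument "increments" is a list of rows, each a list of 3 entries, a list of its own where there are three numbers: the gripper's target within -1 to 1 (fully open at 1, half-way at 0, shut at -1), then the shift along the tool's x, y, z in mm, then the turn about the tool's z in rad. A call has 1 to 12 rows; each row shifts and turns the commanded pose from where the row before left it, along the tool's axes as they then stand; what a row does not reach is not made up. A row lasts 1/12 s, in which the tool goes at most 41.7 mm and 7.16 degrees, less where a joint would pass 70% of its speed; a pose out of reach is approached as far as the arm can. A call is refused whole if a number of a shift passes 41.7 or a number of a turn 0.125, either way. A call with a gripper value outside its range is refused whole. The fingers move at their own pace and stop on an object; "force" is the grip in N (left out, the last holds). Time passes only in rows, so rows that do not move let the fingers close. It gives the time, the measured TCP pose, the force, the opening and the grip force at its end, in the units of the state.
- sense(): the state, without advancing time (a new reading comes with each control period).
- snapshot(name): name is "side" or "top" or "wrist"; returns a dict with "color" (480x640x3 uint8, red, green, blue), "intrinsics" (3x3 intrinsics, pixels), "world_from_camera" (4x4, takes a point from camera to world coordinates). Camera axes: x right, y down, z forward; pixel columns grow to the right and rows downward; lengths in mm; the calibration is good to about 2 mm. A picture is of the moment at which its call begins. There is no depth.
- hand_in(): hands the job in; it is judged then, once.
Trained networks look in a picture, given as the dict that the camera call returned (one of the last four; its "shot" number tells which), for a name from the list of things; names that differ only in an ending like _2 or _b are one class to them, and where a whole thing is asked for, a point or a joint stands for the part that bears it (a point fixed in the world has none). Each returns a list of dicts, best first, with "p" (0 to 1); they miss things now and then, are a little off and sometimes report something else, mostly with a low value. They report only what shows in the picture. A call takes as long as a camera call.
- find_in(query, picture): "xyz" ([x, y, z] in mm, in the coordinates of the camera as it stood for that picture, good to about 4 mm: the middle of the surface that is visible of it).
- regions_of(query, picture): "mask" (480x640 bool, what is visible of it).
- pinpoint(query, picture): "xyz" ([x, y, z] in mm, in the coordinates of the camera as it stood for that picture, good to about 4 mm: a listed point, or the origin of a listed thing).
The state is a dict: "time": time; "joint_pos": joint angles; "qd": joint speeds; "joint_efforts": joint torques, N m; "tool_pos": TCP position; "tcp_rot": TCP orientation; "ft_force": force on the tool from outside, world axes, zero at the start; "wrist_torque": the same for the moment, N m; "finger_gap": finger opening in mm; "grip_force": force on a finger pad.
Only numpy, scipy, OpenCV 4.12 (cv2) and the standard library are available. Lean on these libraries where they do the work, as an engineer would, in place of code of your own. Each camera call takes 0.05 s, during which the arm holds its last target. There are 200 camera calls.

## Working session

There is one attempt and no reset: what is moved stays moved. The work goes in short steps, Python scripts to look and compute and a tool call to move; the robot and the scene stay as the last step left them, time stands still between calls to the robot, and variables do not carry over. Pictures are saved under pics/ and viewed, at most 18 in all, crops included, and the job is handed in when it is done.

Besides the shell and the picture viewer there is one more tool, called as a command line: name --argument value ..., lists and objects as JSON in quotes. play_rows: Moves the arm, as the interface text tells. Its arguments: {"type":"object","properties":{"increments":{"type":"array","items":{"type":"array"}},"force":{"type":"number"}},"required":["increments"]}

```bash
ls; mkdir -p pics
cat > h.py <<'E'
from bench import *
import numpy as np, cv2
def W(p,x):
    T=np.array(p["world_from_camera"]); return (T@np.append(x,1))[:3]
def save(p,n): cv2.imwrite(f"pics/{n}.png",p["color"][:,:,::-1])
def pt(q,p,n=4,thr=.3): return [(round(d["p"],2),W(p,d["xyz"]).round(0).tolist()) for d in pinpoint(q,p)[:n] if d["p"]>thr]
E
python3 - <<'E'
from h import *
for c in ("top","side"):
    p=snapshot(c); save(p,c+"0")
    print(c,np.array(p["world_from_camera"]).round(2).tolist(),np.array(p["intrinsics"]).tolist())
    for q in "carrier_1 carrier_1_bar demagnetiser track_mouth track_stop toggle_tip hook_rack hook_1 tape mike marker collet_1".split():
        print(q,pt(q,p))
s=sense();print({k:np.round(s[k],2).tolist() for k in s})
E
```

```text
pics
top [[0.0, -1.0, 0.1, 418.68], [-1.0, -0.0, 0.01, 7.62], [-0.01, -0.1, -1.0, 1451.85], [0.0, 0.0, 0.0, 1.0]] [[467.6888964931912, 0.0, 320.0964152893544], [0.0, 467.6888964931912, 237.58843738629082], [0.0, 0.0, 1.0]]
carrier_1 [(0.91, [524.0, 319.0, 3.0]), (0.87, [626.0, 260.0, 1.0]), (0.49, [664.0, -37.0, 0.0])]
carrier_1_bar [(0.96, [529.0, 313.0, 85.0]), (0.66, [526.0, 319.0, -1.0])]
demagnetiser [(0.97, [488.0, -111.0, 1.0])]
track_mouth [(0.66, [485.0, 41.0, 47.0])]
track_stop []
toggle_tip [(0.44, [485.0, -275.0, 90.0])]
hook_rack [(0.73, [666.0, -35.0, 1.0])]
hook_1 [(0.67, [639.0, -143.0, 130.0]), (0.56, [639.0, 67.0, 125.0]), (0.55, [641.0, -42.0, 129.0])]
tape [(0.79, [611.0, -417.0, -3.0])]
mike [(0.51, [750.0, 207.0, -2.0])]
marker [(0.64, [321.0, 253.0, -0.0])]
collet_1 [(0.57, [618.0, 451.0, 0.0])]
side [[-0.95, -0.17, 0.28, 141.14], [-0.33, 0.42, -0.85, 1185.61], [0.02, -0.89, -0.45, 733.06], [0.0, 0.0, 0.0, 1.0]] [[578.5569345642263, 0.0, 320.6394849630381], [0.0, 578.5569345642263, 237.5310752687635], [0.0, 0.0, 1.0]]
carrier_1 [(0.9, [524.0, 313.0, 1.0]), (0.8
[... 245 characters left out ...]
k_rack [(0.96, [663.0, -40.0, 0.0])]
hook_1 [(0.88, [637.0, -141.0, 131.0]), (0.83, [639.0, -38.0, 126.0]), (0.82, [642.0, 69.0, 128.0]), (0.66, [615.0, -420.0, 4.0])]
tape [(0.95, [617.0, -420.0, 5.0])]
mike [(0.92, [749.0, 209.0, 2.0])]
marker [(0.74, [324.0, 245.0, 3.0]), (0.39, [525.0, 313.0, 1.0])]
collet_1 [(0.75, [622.0, 449.0, 2.0])]
{'time': 1.3, 'joint_pos': [-68.67, 7.47, 85.27, -0.0, 87.26, -4.89], 'qd': [-0.05, 0.07, 0.01, 0.02, 0.07, -0.02], 'joint_efforts': [-0.0, -56.93, -50.09, -0.0, 0.0, 0.0], 'tool_pos': [265.17, -538.22, 231.27], 'tcp_rot': [-180.0, 0.0, 26.23], 'ft_force': [-1.17, 0.46, -0.98], 'wrist_torque': [0.02, -0.01, -0.05], 'grip_force': 0.0, 'finger_gap': 85.96}
```

View pics/top0.png

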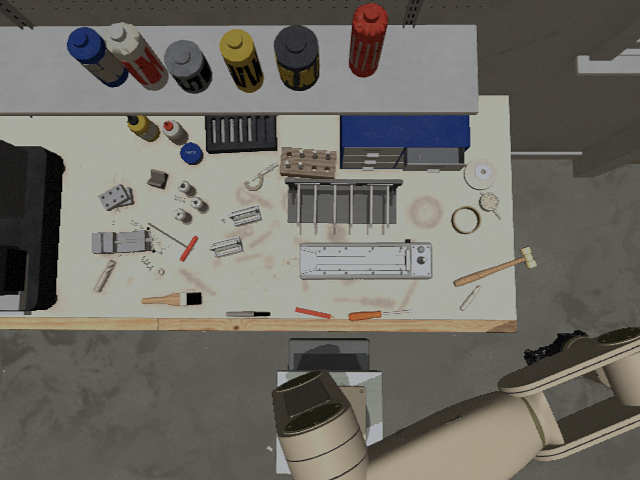

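View pics/side0.png

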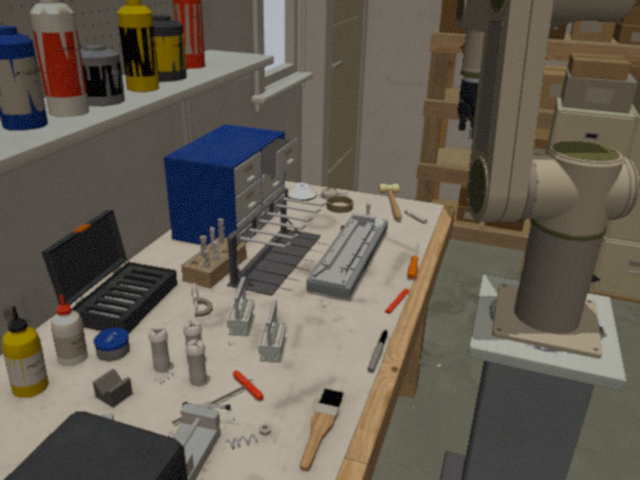

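Two carriers are on the bench, at about px (245,215) and (227,246) in the top view. The demagnetiser's open end is at +y, the rack is behind it, and the toggle is at px (421,262).

play_rows --increments '[[1,[0,0,-10],-0.1237],[1,[0,0,-10],-0.1237],[1,[0,0,-10],-0.1237],[1,[0,0,-10],-0.1237],[1,[0,0,-10],-0.1237],[1,[0,0,-10],-0.1237],[1,[0,0,-10],-0.1237],[1,[0,0,-10],-0.1237],[1,[0,0,-10],-0.1237],[1,[0,0,0],0]]'

```text
time: 2.13
tool_pos: [265.5, -539.0, 323.9]
tcp_rot: [179.9, 0.2, 90.4]
ft_force: [0.3, -0.2, 0.7]
finger_gap: 85.5
grip_force: 0.0
```

play_rows --increments '[[1,[35,15,0],0],[1,[35,15,0],0],[1,[35,15,0],0],[1,[35,15,0],0],[1,[35,15,0],0],[1,[35,15,0],0],[1,[35,15,0],0],[1,[35,15,0],0],[1,[35,15,0],0],[1,[35,15,0],0],[1,[35,15,0],0],[1,[0,0,0],0]]'

```text
time: 3.13
tool_pos: [431.9, -147.5, 320.9]
tcp_rot: [179.9, -0.1, 90.1]
ft_force: [0.6, -0.3, 0.3]
finger_gap: 85.6
grip_force: 0.0
```

Run:
```python
from h import *
p=snapshot("wrist"); save(p,"w1"); print(np.array(p["world_from_camera"]).round(2).tolist())
for q in "demagnetiser track_mouth track_stop toggle_tip toggle hook_rack hook_1".split(): print(q,pt(q,p))
s=sense();print(s["tool_pos"],s["tcp_rot"],s["time"])
```

```text
[[1.0, 0.0, 0.0, 431.8], [0.0, -0.96, -0.28, -75.81], [0.0, 0.28, -0.96, 464.59], [0.0, 0.0, 0.0, 1.0]]
demagnetiser [(0.87, [485.0, -112.0, 1.0])]
track_mouth [(0.94, [484.0, 40.0, 46.0])]
track_stop [(0.62, [487.0, -228.0, 44.0])]
toggle_tip [(0.74, [490.0, -277.0, 96.0])]Traceback (most recent call last):
  File "<stdin>", line 3, in <module>
  File "h.py", line 6, in pt
    def pt(q,p,n=4,thr=.3): return [(round(d["p"],2),W(p,d["xyz"]).round(0).tolist()) for d in pinpoint(q,p)[:n] if d["p"]>thr]
                                                                                               ~~~~~~~~^^^^^
ValueError: it knows: carrier, carrier_1_bar, carrier_2_bar, carrier_3_bar, collet, demagnetiser, hook, hook_rack, marker, mike, tape, toggle_tip, track_mouth, track_stop
```

View pics/w1.png

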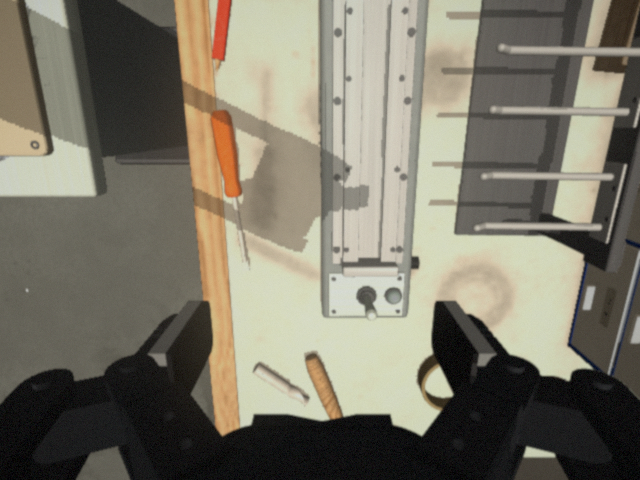

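The close view shows the lamp at px (394,296), on the +x side of the toggle at (367,297). The track runs nearly along world y. Next are the carriers.

play_rows --increments '[[1,[36,10,0],0],[1,[36,10,0],0],[1,[36,10,0],0],[1,[36,10,0],0],[1,[36,10,0],0],[1,[36,10,0],0],[1,[36,10,0],0],[1,[36,10,0],0],[1,[36,10,0],0],[1,[36,10,0],0],[1,[36,10,0],0],[1,[36,10,0],0]]'

```text
time: 4.38
tool_pos: [551.2, 278.8, 320.9]
tcp_rot: [-180.0, 0.0, 89.8]
ft_force: [0.5, -0.5, 0.2]
finger_gap: 85.2
grip_force: 0.0
```

play_rows --increments '[[1,[30,5,0],0],[1,[20,0,0],0],[1,[0,0,0],0],[1,[0,0,0],0]]'

```text
time: 4.72
tool_pos: [555.6, 328.0, 320.3]
tcp_rot: [-179.9, 0.1, 89.9]
ft_force: [-0.0, 0.1, -0.3]
finger_gap: 85.5
grip_force: 0.0
```

```bash
cat >> h.py <<'E'
def proj(p,X):
    T=np.linalg.inv(np.array(p["world_from_camera"])); c=(T@np.append(X,1))[:3]; u=np.array(p["intrinsics"])@c; return u[:2]/u[2]
def rect(p,x0,x1,y0,y1,z,s=2):  # rectified plane: col = world x, row = world y, s px/mm
    H=cv2.getPerspectiveTransform(np.float32([proj(p,[a,b,z]) for a,b in((x0,y0),(x1,y0),(x1,y1),(x0,y1))]),
      np.float32([[0,0],[(x1-x0)*s,0],[(x1-x0)*s,(y1-y0)*s],[0,(y1-y0)*s]]))
    return cv2.warpPerspective(p["color"],H,(int((x1-x0)*s),int((y1-y0)*s)))
def state():
    s=sense(); print(round(s["time"],2),np.round(s["tool_pos"],1),np.round(s["tcp_rot"],1),"gap",s["finger_gap"],"F",np.round(s["ft_force"],1))
E
python3 - <<'E'
from h import *
p=snapshot("wrist"); save(p,"w2"); state()
for q in "carrier carrier_1_bar collet mike track_mouth".split(): print(q,pt(q,p))
for r in regions_of("carrier_1",p)[:3]:
    m=r["mask"]; print(round(r["p"],2),m.sum(),cv2.minAreaRect(cv2.findNonZero(m.astype(np.uint8))))
E
```

```text
4.77 [555.7 327.3 320.7] [-1.80e+02  1.00e-01  8.99e+01] gap 85.40685207988504 F [ 0.5 -0.1 -0. ]
carrier [(0.91, [527.0, 316.0, 0.0]), (0.77, [629.0, 259.0, -2.0])]
carrier_1_bar [(0.81, [525.0, 320.0, 82.0])]
collet [(0.81, [622.0, 451.0, 3.0]), (0.69, [644.0, 68.0, 131.0])]
mike [(0.84, [745.0, 210.0, -2.0])]
track_mouth [(0.96, [483.0, 40.0, 43.0])]
0.96 3022 ((298.6981201171875, 207.94338989257812), (88.18547058105469, 40.10927963256836), 74.05460357666016)
0.85 2875 ((380.1029052734375, 255.09532165527344), (94.74942016601562, 37.33967208862305), 76.50426483154297)
```

View pics/w2.png

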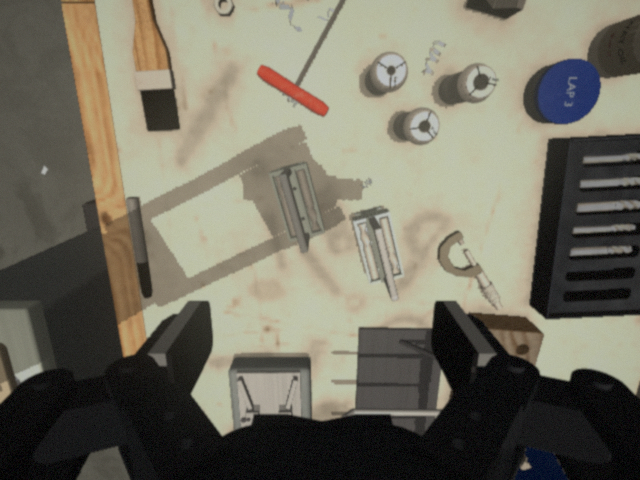

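Run:
```python
from h import *
p=snapshot("wrist")
a=rect(p,470,690,190,390,94,3); 
for x in range(480,690,20): cv2.line(a,((x-470)*3,0),((x-470)*3,4 if x%100 else 20),(255,0,0),1)
for y in range(200,390,20): cv2.line(a,(0,(y-190)*3),(4 if y%100 else 20,(y-190)*3),(255,0,0),1)
cv2.imwrite("pics/r2.png",a[:,:,::-1])
```

```text
(no output)
```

View pics/r2.png

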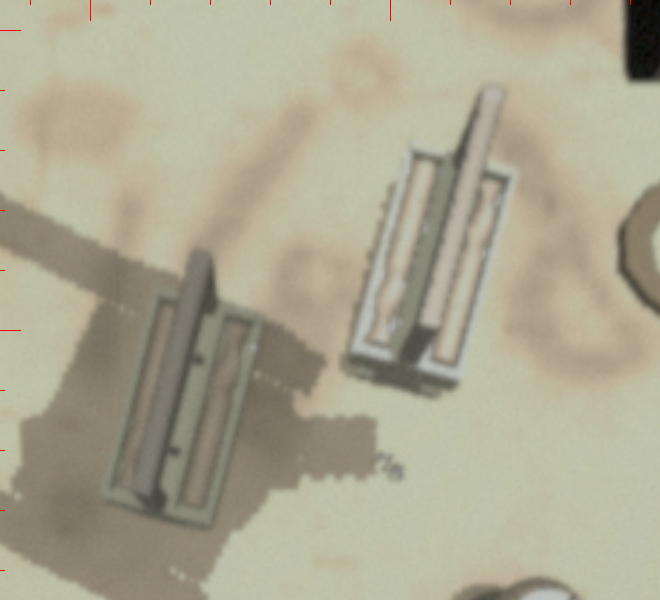

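Rectified view: A's bar centre is at (528,314.5) with yaw +12.3°, and B's is at (623.3,259.7) with yaw +14.8°. Both bars measure about 83 mm long, which matches. I'll grasp A.

play_rows --increments '[[0,[-6,-14,0],0],[0,[-7,-14,0],0],[0,[0,0,0],-0.107],[0,[0,0,0],-0.107],[0,[0,0,36],0],[0,[0,0,36],0],[0,[0,0,36],0],[0,[0,0,36],0],[0,[0,0,30],0],[0,[0,0,20],0],[0,[0,0,0],0]]'

```text
time: 6.03
tool_pos: [523.4, 313.9, 121.2]
tcp_rot: [-179.5, 0.1, 102.3]
ft_force: [-0.8, 0.7, -1.3]
finger_gap: 42.4
grip_force: 0.0
```

Run:
```python
from h import *
p=snapshot("wrist"); state(); save(p,"w3")
print(pt("carrier_1_bar",p))
a=rect(p,480,640,200,380,94,3); cv2.imwrite("pics/r3.png",a[:,:,::-1])
```

```text
6.08 [525.  314.6 124.4] [-1.797e+02  1.000e-01  1.023e+02] gap 42.49377540212411 F [ 0.3 -0.1 -0.9]
[(0.97, [526.0, 320.0, 86.0])]
```

View pics/r3.png

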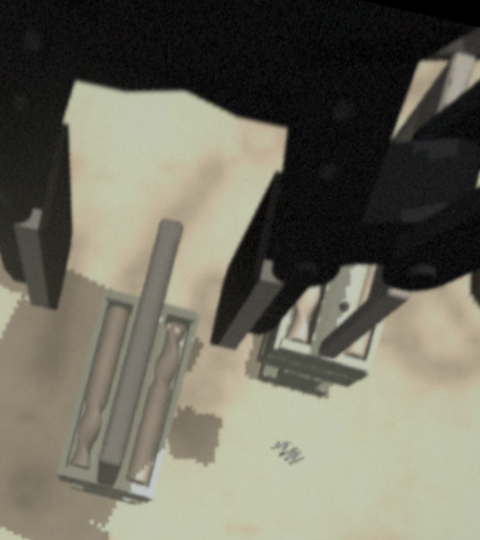

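A's bar is at (526.7,314.5) with yaw about 14°, inside the fingers. I'll descend and grip.

play_rows --increments '[[0,[0,2,25],-0.03],[0,[0,0,20],0],[0,[0,0,10],0],[0,[0,0,2],0],[-1,[0,0,0],0],[-1,[0,0,0],0],[-1,[0,0,0],0],[-1,[0,0,0],0],[-1,[0,0,0],0],[-1,[0,0,0],0],[-1,[0,0,0],0]]' --force 60

```text
time: 7.05
tool_pos: [529.7, 316.8, 72.1]
tcp_rot: [179.9, -0.0, 104.0]
ft_force: [-1.8, -0.3, 6.9]
finger_gap: 6.5
grip_force: 62.6
```

Run:
```python
from h import *
state()
# demag axis from saved w1 picture
T=np.array([[1,0,0,431.8],[0,-.96,-.28,-75.81],[0,.28,-.96,464.59],[0,0,0,1.]])
```

```text
7.05 [529.7 316.8  72.1] [179.9  -0.  104. ] gap 6.5140959544390284 F [-1.8 -0.3  6.9]
```

play_rows --increments '[[-1,[0,0,0],0],[-1,[0,0,0],0],[-1,[0,0,0],0]]'

```text
time: 7.3
tool_pos: [529.7, 316.8, 72.1]
tcp_rot: [179.9, -0.0, 104.0]
ft_force: [-2.6, -1.8, 6.6]
finger_gap: 6.9
grip_force: 62.6
```

Run:
```python
from h import *
state()
p=snapshot("wrist"); save(p,"w4"); print(pt("carrier_1_bar",p),pt("carrier",p), pt("track_mouth",p))
p=snapshot("top"); save(p,"top1")
a=rect(p,400,580,-330,110,60,2); cv2.imwrite("pics/r4.png",cv2.rotate(a,cv2.ROTATE_90_COUNTERCLOCKWISE)[:,:800,::-1])
p=snapshot("side"); save(p,"side1")
```

```text
7.3 [529.7 316.8  72.1] [179.9  -0.  104. ] gap 6.9152981900811215 F [-2.6 -1.8  6.6]
[(0.93, [528.0, 317.0, 87.0])] [(0.65, [529.0, 315.0, 0.0])] []
```

View pics/w4.png

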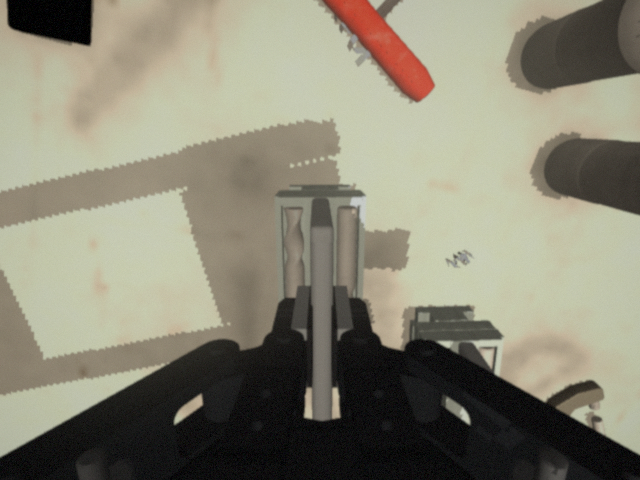

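The grip is centred and aligned on A's bar. Next I'll measure the track axis from the rectified top view.

View pics/r4.png

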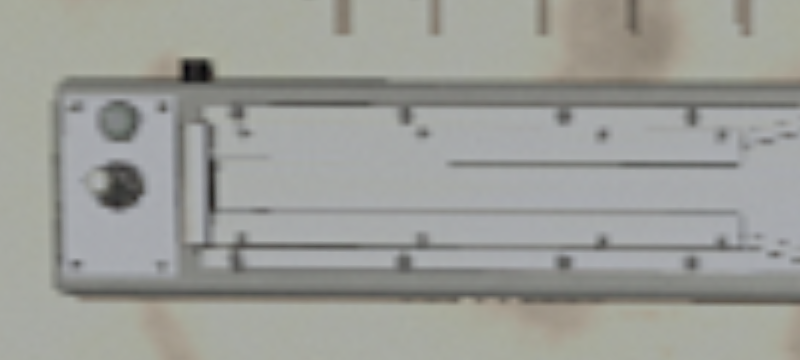

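play_rows --increments '[[-1,[0,0,-10],0],[-1,[0,0,-15],0],[-1,[0,0,-25],0],[-1,[0,0,-25],0],[-1,[0,0,-25],0],[-1,[0,0,-25],0],[-1,[0,0,-10],0.124],[-1,[0,0,0],0.124],[-1,[0,0,0],0],[-1,[0,0,0],0]]'

```text
time: 8.43
tool_pos: [528.7, 316.2, 205.4]
tcp_rot: [-180.0, 0.0, 90.0]
ft_force: [0.5, 0.1, -2.4]
finger_gap: 6.7
grip_force: 61.3
```

Run:
```python
from h import *
state()
p=snapshot("wrist")
print(pt("track_mouth",p),pt("carrier_1_bar",p))
w=rect(p,420,560,-20,110,60,4)
z=sense()["tool_pos"][2]-72+94
b=rect(p,470,590,260,370,z,3); 
c=np.zeros((520,560+360,3),np.uint8); c[:520,:560]=w; c[:330,560:]=b
c=cv2.resize(c,None,fx=.85,fy=.85); cv2.imwrite("pics/r5.png",c[:,:,::-1])
```

```text
8.43 [528.7 316.2 205.4] [-180.    0.   90.] gap 6.72720764240392 F [ 0.5  0.1 -2.4]
[] [(0.66, [527.0, 319.0, 220.0])]
```

View pics/r5.png

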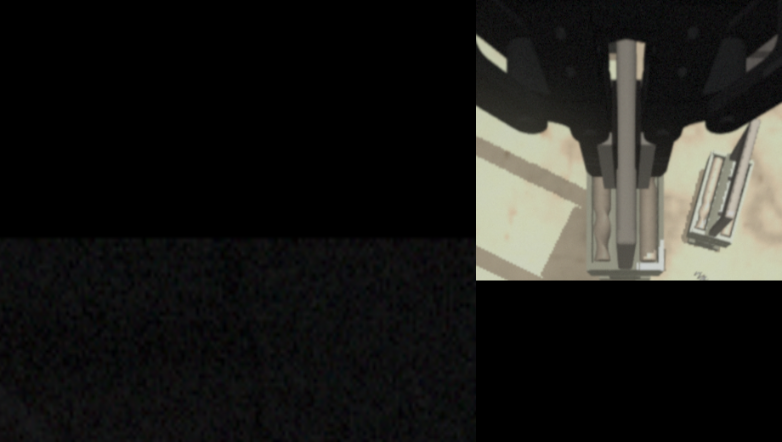

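Run:
```python
from h import *
p=snapshot("wrist"); T=np.array(p["world_from_camera"]); print(T.round(4).tolist())
q={"intrinsics":p["intrinsics"],"world_from_camera":T.copy(),"color":cv2.imread("pics/w1.png")[:,:,::-1].copy()}
q["world_from_camera"][:3,3]=[431.8,-75.81,464.59]
a=rect(q,425,545,-300,60,60,4)
a=cv2.rotate(a,cv2.ROTATE_90_COUNTERCLOCKWISE)
cv2.imwrite("pics/r6.png",cv2.resize(a,(800,267),interpolation=cv2.INTER_AREA)[:,:,::-1])
g=cv2.cvtColor(a,cv2.COLOR_RGB2GRAY).astype(float)
for y in (-200,-160,-120,-80,-40,-10,10,30):
    c=(y+300)*4; prof=g[:,c-20:c+20].mean(1)[::-1]; d=np.gradient(cv2.GaussianBlur(prof[:,None],(1,7),0)[:,0])
    pk=[i for i in range(3,len(d)-3) if abs(d[i])==abs(d[i-3:i+4]).max() and abs(d[i])>3]
    print(y,[(425+i/4,round(d[i])) for i in pk])
```

```text
[[1.0, -0.0003, -0.002, 528.8278], [-0.0008, -0.9583, -0.2859, 388.1558], [-0.0018, 0.2859, -0.9583, 347.7698], [0.0, 0.0, 0.0, 1.0]]
-200 [(429.5, -9), (443.25, 8), (453.25, -7), (455.75, 7), (495.0, -5), (498.5, 8), (523.0, -4), (533.5, 8)]
-160 [(429.75, -7), (443.0, 3), (453.75, -5), (481.25, 3), (494.75, -6), (498.0, 8), (522.5, -4), (533.25, 8)]
-120 [(429.0, -5), (442.75, 4), (460.75, 6), (495.25, -7), (498.25, 8), (509.25, -4), (522.75, -5), (533.25, 8)]
-80 [(428.75, -7), (431.25, 3), (435.25, 3), (442.5, 8), (452.0, -7), (454.75, 10), (493.25, -6), (497.5, 8), (522.25, -6), (532.75, 9)]
-40 [(427.25, -7), (435.0, 3), (442.25, 7), (452.25, -8), (454.5, 7), (493.5, -6), (497.5, 9), (522.0, -5), (532.75, 6)]
-10 [(427.25, -7), (442.0, 6), (452.0, -8), (454.5, 10), (493.25, -6), (497.5, 8), (522.0, -5), (532.5, 6)]
10 [(427.5, -7), (441.75, 3), (443.75, -4), (450.0, 5), (452.5, -8), (454.5, 10), (493.25, -6), (497.25, 8), (513.75, -6), (532.5, 8)]
30 [(427.75, -8), (442.0, 6), (452.25, -8), (454.0, 6), (459.75, 6), (493.25, -6), (497.25, 9), (508.25, -4), (521.75, -5), (532.25, 8)]
```

View pics/r6.png

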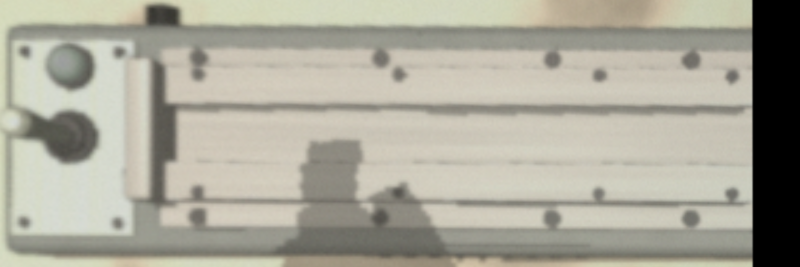

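Rectified track view: the slot runs from x 472.2 to 497.8 (25.6 mm wide, as expected). Its centre is x≈485.5 at y=-200 and ≈484.2 at the mouth, so the yaw is about +0.3°.

play_rows --increments '[[-1,[-20,-4,0],0],[-1,[-30,-6,0],0],[-1,[-30,-6,0],0],[-1,[-30,-6,0],0],[-1,[-30,-6,0],0],[-1,[-30,-6,0],0],[-1,[-30,-6,0],0],[-1,[-24,-4,0],0],[-1,[0,0,20],-0.005],[-1,[0,0,30],0],[-1,[0,0,30],0],[-1,[0,0,0],0]]'

```text
time: 9.63
tool_pos: [479.6, 91.8, 118.8]
tcp_rot: [-179.4, 0.0, 90.1]
ft_force: [0.4, 0.2, -5.2]
finger_gap: 7.0
grip_force: 61.0
```

play_rows --increments '[[-1,[0,0,0],0],[-1,[0,0,0],0],[-1,[0,0,0],0]]'

```text
time: 9.88
tool_pos: [485.6, 92.7, 127.7]
tcp_rot: [179.8, -0.0, 90.1]
ft_force: [0.2, 0.4, -2.6]
finger_gap: 6.6
grip_force: 61.2
```

play_rows --increments '[[-1,[0,-1.5,2],-0.003],[-1,[0,0,2],0],[-1,[0,0,2],0],[-1,[0,0,2],0],[-1,[0,0,2],0],[-1,[0,0,0],0],[-1,[0,0,0],0],[-1,[0,0,0],0]]'

```text
time: 10.55
tool_pos: [483.1, 92.7, 116.0]
tcp_rot: [179.9, -0.0, 90.3]
ft_force: [-0.7, 2.4, 5.0]
finger_gap: 6.4
grip_force: 62.3
```

Run:
```python
from h import *
state()
p=snapshot("side"); save(p,"s2"); 
u=proj(p,[484,60,70]).astype(int); print(u)
c=p["color"][max(0,u[1]-75):u[1]+75,u[0]-100:u[0]+100]; cv2.imwrite("pics/s2c.png",cv2.resize(c,None,fx=4,fy=4,interpolation=cv2.INTER_CUBIC)[:,:,::-1])
```

```text
10.55 [483.1  92.7 116. ] [179.9  -0.   90.3] gap 6.388610469071691 F [-0.7  2.4  5. ]
[331 265]
```

View pics/s2c.png

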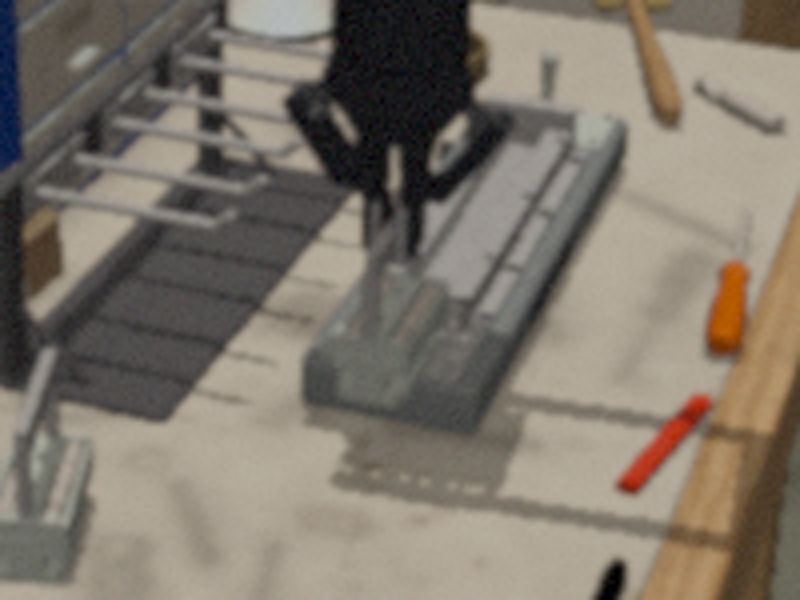

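The carrier rests on the landing: TCP z is 116.0 against 116.1 predicted, with a light upward force. I'll slide it in gently.

play_rows --increments '[[-1,[0,1,-1],0],[-1,[-3,0,0],0],[-1,[-5,0,0],0],[-1,[-5,0,0],0],[-1,[-5,0,0],0],[-1,[-5,0,0],0],[-1,[-5,0,0],0],[-1,[0,0,0],0]]'

```text
time: 11.27
tool_pos: [483.6, 63.2, 116.1]
tcp_rot: [-180.0, 0.0, 90.2]
ft_force: [0.8, -0.4, -3.0]
finger_gap: 6.4
grip_force: 61.3
```

play_rows --increments '[[-1,[-6,0,0],0],[-1,[-9,0.5,0],0],[-1,[-9,0,0],0],[-1,[-9,0,0],0],[-1,[-10,0,0],0],[-1,[-10,0,0],0],[-1,[-10,0,0],0],[-1,[-10,0,0],0],[-1,[-10,0.5,0],0],[-1,[-8,0,0],0],[-1,[-5,0,0],0],[-1,[0,0,0],0]]'

```text
time: 12.27
tool_pos: [485.2, -32.7, 116.3]
tcp_rot: [180.0, 0.0, 90.2]
ft_force: [-1.2, 0.5, -2.9]
finger_gap: 7.1
grip_force: 61.2
```

play_rows --increments '[[-1,[-6,0,0],0],[-1,[-9,0,0],0],[-1,[-10,0,0],0],[-1,[-10,0,0],0],[-1,[-10,0,0],0],[-1,[-10,0.3,0],0],[-1,[-10,0,0],0],[-1,[-10,0,0],0],[-1,[-10,0,0],0],[-1,[-10,0,0],0],[-1,[-10,0,0],0],[-1,[0,0,0],0]]'

```text
time: 13.27
tool_pos: [485.9, -138.5, 116.4]
tcp_rot: [180.0, 0.0, 90.2]
ft_force: [0.2, -0.3, -3.2]
finger_gap: 6.6
grip_force: 61.2
```

play_rows --increments '[[-1,[-8,0,0],0],[-1,[-8,0,0],0],[-1,[-6,0,0],0],[-1,[-3,0,0],0],[-1,[0,0,0],0],[-1,[0,0,0],0],[0,[0,0,0],0],[0,[0,0,0],0],[0,[0,0,0],0],[0,[0,0,0],0]]'

```text
time: 14.1
tool_pos: [486.3, -161.4, 116.7]
tcp_rot: [180.0, 0.0, 90.3]
ft_force: [-0.9, -0.1, 0.4]
finger_gap: 42.8
grip_force: 0.0
```

play_rows --increments '[[0,[0,0,-8],0],[0,[0,0,-20],0],[0,[0,0,-30],0],[0,[0,0,-30],0],[0,[0,0,-30],0],[0,[0,0,-20],0],[0,[0,0,0],0]]'

```text
time: 14.68
tool_pos: [488.4, -162.5, 261.2]
tcp_rot: [179.5, 0.2, 90.3]
ft_force: [0.7, -0.3, 0.6]
finger_gap: 42.6
grip_force: 0.0
```

play_rows --increments '[[0,[20,8,0],0],[0,[36,12,0],0],[0,[36,12,0],0],[0,[36,12,0],0],[0,[36,12,0],0],[0,[36,12,0],0],[0,[36,12,0],0],[0,[36,12,0],0],[0,[36,12,0],0],[0,[36,10,0],0],[0,[36,0,0],0],[0,[30,0,0],0]]'

```text
time: 15.68
tool_pos: [597.9, 251.6, 253.8]
tcp_rot: [-180.0, -0.0, 90.3]
ft_force: [0.6, -0.4, 0.1]
finger_gap: 42.5
grip_force: 0.0
```

play_rows --increments '[[0,[15,0,-10],0],[0,[8,0,-10],0],[0,[0,0,0],0],[0,[0,0,0],0]]'

```text
time: 16.02
tool_pos: [598.3, 272.3, 274.7]
tcp_rot: [179.9, -0.0, 90.3]
ft_force: [0.4, -0.1, -0.2]
finger_gap: 42.7
grip_force: 0.0
```

Run:
```python
from h import *
p=snapshot("top"); save(p,"t3"); state(); print("top",pt("carrier",p))
p=snapshot("wrist"); save(p,"w5"); print(pt("carrier",p),pt("carrier_1_bar",p))
a=rect(p,560,680,200,340,94,4); cv2.imwrite("pics/r7.png",a[:,:,::-1])
```

```text
16.07 [598.1 271.6 274. ] [180.    0.   90.3] gap 42.55902228395136 F [-0.5 -0.9  0.1]
top [(0.89, [626.0, 260.0, 0.0]), (0.73, [484.0, -160.0, 46.0])]
[] []
```

View pics/r7.png

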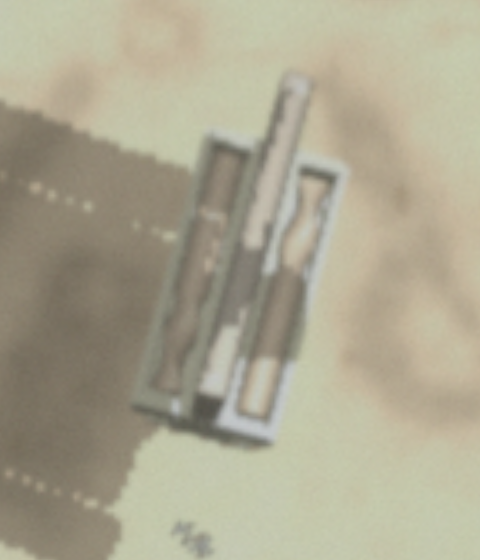

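B's bar centre is (623.3,259.5) with yaw 14.7°, unchanged. I'll grasp it.

play_rows --increments '[[0,[-6,12,0],0],[0,[-6,13,0],0],[0,[0,0,0],-0.124],[0,[0,0,0],-0.124],[0,[0,0,30],0],[0,[0,0,36],0],[0,[0,0,36],0],[0,[0,0,30],0],[0,[0,0,20],0],[0,[0,0,15],0],[0,[0,0,0],0],[0,[0,0,0],0]]'

```text
time: 17.27
tool_pos: [622.9, 259.5, 107.0]
tcp_rot: [-179.9, 0.0, 104.4]
ft_force: [0.1, -0.5, 1.6]
finger_gap: 42.5
grip_force: 0.0
```

play_rows --increments '[[0,[0,0,0],0],[0,[0,0,0],0]]'

```text
time: 17.43
tool_pos: [624.8, 260.5, 110.1]
tcp_rot: [179.8, -0.0, 104.4]
ft_force: [-0.2, 0.6, 0.4]
finger_gap: 42.8
grip_force: 0.0
```

play_rows --increments '[[0,[0,-1,15],0],[0,[0,0,13],0],[0,[0,0,8],0],[0,[0,0,2],0],[0,[0,0,0],0],[-1,[0,0,0],0],[-1,[0,0,0],0],[-1,[0,0,0],0],[-1,[0,0,0],0],[-1,[0,0,0],0],[-1,[0,0,0],0],[-1,[0,0,0],0]]'

```text
time: 18.43
tool_pos: [623.0, 260.0, 70.3]
tcp_rot: [179.9, -0.0, 104.5]
ft_force: [1.7, -0.8, 5.1]
finger_gap: 6.9
grip_force: 61.6
```

play_rows --increments '[[-1,[0,0,-6],0],[-1,[0,0,-10],0],[-1,[0,0,-20],0],[-1,[0,0,-25],0],[-1,[0,0,-25],0],[-1,[0,0,-25],0],[-1,[0,0,-15],0.124],[-1,[0,0,0],0.123],[-1,[0,0,0],0],[-1,[0,0,0],0],[-1,[0,0,0],0]]'

```text
time: 19.35
tool_pos: [621.3, 259.6, 193.9]
tcp_rot: [-179.9, 0.0, 90.5]
ft_force: [0.7, 0.7, -3.9]
finger_gap: 6.7
grip_force: 60.4
```

Run:
```python
from h import *
state()
p=snapshot("wrist"); save(p,"w6"); print(pt("carrier_1_bar",p))
```

```text
19.35 [621.3 259.6 193.9] [-179.9    0.    90.5] gap 6.723264166568395 F [ 0.7  0.7 -3.9]
[]
```

View pics/w6.png

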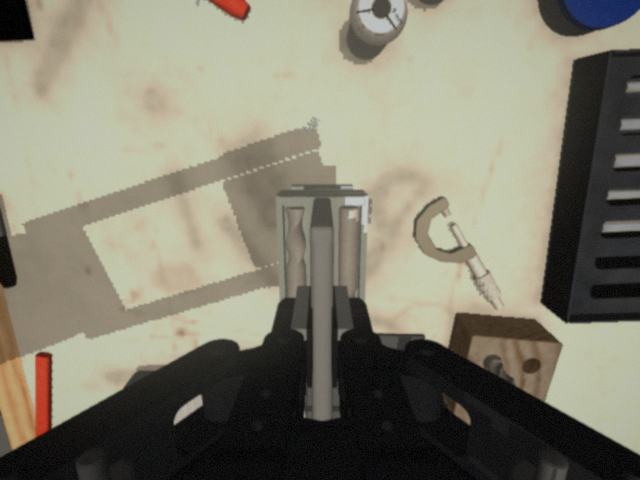

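play_rows --increments '[[-1,[0,-12,0],0],[-1,[0,-20,0],0],[-1,[0,-20,0],0],[-1,[0,-20,0],0],[-1,[-10,-20,0],0],[-1,[-20,-20,0],0],[-1,[-25,-15,0],0],[-1,[-25,-10,0],0],[-1,[-25,0,0],0],[-1,[-25,0,0],0],[-1,[-25,0,0],0],[-1,[-12,0,0],0]]'

```text
time: 20.45
tool_pos: [485.6, 89.7, 194.9]
tcp_rot: [-180.0, 0.1, 90.3]
ft_force: [0.7, 0.8, -3.9]
finger_gap: 6.7
grip_force: 60.4
```

play_rows --increments '[[-1,[0,0,15],0],[-1,[0,0,20],0],[-1,[0,0,20],0],[-1,[0,0,10],0],[-1,[0,0,0],0],[-1,[0,0,0],0],[-1,[0,0,0],0],[-1,[0,0,0],0]]'

```text
time: 21.12
tool_pos: [487.1, 92.3, 131.9]
tcp_rot: [179.9, -0.0, 90.3]
ft_force: [-0.0, 0.7, -3.3]
finger_gap: 6.6
grip_force: 60.4
```

play_rows --increments '[[-1,[0,-1.5,4],0],[-1,[0,-1,4],0],[-1,[0,0,3],0],[-1,[0,0,2],0],[-1,[0,0,1.5],0],[-1,[0,0,0],0],[-1,[0,0,0],0],[-1,[0,0,0],0]]'

```text
time: 21.78
tool_pos: [483.7, 92.1, 116.0]
tcp_rot: [180.0, -0.0, 90.3]
ft_force: [0.6, 0.4, -3.5]
finger_gap: 6.5
grip_force: 60.3
```

play_rows --increments '[[-1,[-3,0.3,0.5],0],[-1,[-5,0,0],0],[-1,[-5,0,0],0],[-1,[-5,0,0],0],[-1,[-5,0,0],0],[-1,[-5,0,0],0],[-1,[-6,0,0],0],[-1,[-6,0,0],0],[-1,[-6,0,0],0],[-1,[-6,0,0],0],[-1,[0,0,0],0],[-1,[0,0,0],0]]'

```text
time: 22.78
tool_pos: [484.2, 39.7, 115.3]
tcp_rot: [180.0, -0.0, 90.3]
ft_force: [-0.3, 1.1, -4.0]
finger_gap: 6.6
grip_force: 60.3
```

play_rows --increments '[[-1,[-5,0.3,0],0],[-1,[-8,0,0],0],[-1,[-8,0,0],0],[-1,[-8,0,0],0],[-1,[-8,0,0],0],[-1,[-8,0,0],0],[-1,[-5,0,0],0],[-1,[0,0,0],0],[-1,[0,0,0],0]]'

```text
time: 23.53
tool_pos: [484.7, -10.3, 115.3]
tcp_rot: [-180.0, -0.0, 90.2]
ft_force: [-0.4, -0.1, -3.8]
finger_gap: 6.6
grip_force: 60.3
```

play_rows --increments '[[-1,[-7,0,0],0],[-1,[-6,0,0],0],[-1,[-3,0,0],0],[-1,[0,0,0],0],[-1,[0,0,0],0],[0,[0,0,0],0],[0,[0,0,0],0],[0,[0,0,0],0],[0,[0,0,0],0]]'

```text
time: 24.28
tool_pos: [485.1, -25.8, 115.7]
tcp_rot: [180.0, 0.0, 90.3]
ft_force: [-0.6, 0.0, 0.1]
finger_gap: 42.8
grip_force: 0.0
```

play_rows --increments '[[0,[0,0,-8],0],[0,[0,0,-20],0],[0,[0,0,-30],0],[0,[0,0,-30],0],[0,[0,0,-15],0],[-1,[0,0,0],0],[-1,[-20,-3,0],0],[-1,[-30,-5,0],0],[-1,[-30,-5,0],0],[-1,[-30,-5,0],0],[-1,[-30,-5,0],0],[-1,[-30,-5,0],0]]'

```text
time: 25.28
tool_pos: [457.0, -197.2, 218.0]
tcp_rot: [-180.0, -0.0, 90.3]
ft_force: [-0.1, -0.6, -0.5]
finger_gap: 0.2
grip_force: 0.0
```

play_rows --increments '[[-1,[-30,-5,0],0],[-1,[-30,-4,0],0],[-1,[-15,-3,0],0],[-1,[-5,0,0],0],[-1,[0,0,0],0],[-1,[0,0,0],0],[-1,[0,0,0],0]]'

```text
time: 25.87
tool_pos: [446.4, -275.0, 218.1]
tcp_rot: [-180.0, -0.0, 90.4]
ft_force: [-0.6, -0.2, 0.1]
finger_gap: 0.1
grip_force: 0.0
```

Run:
```python
from h import *
state()
p=snapshot("top"); print("top",pt("carrier",p),pt("toggle_tip",p)); save(p,"t4")
p=snapshot("side"); print("side",pt("carrier",p),pt("toggle_tip",p))
```

```text
25.87 [ 446.4 -275.   218.1] [-180.    -0.    90.4] gap 0.06201130228504525 F [-0.6 -0.2  0.1]
top [(0.9, [486.0, -22.0, 45.0]), (0.67, [640.0, 70.0, 125.0]), (0.63, [483.0, -159.0, 46.0])] [(0.39, [485.0, -275.0, 90.0])]
side [(0.68, [484.0, -161.0, 46.0]), (0.57, [482.0, -26.0, 48.0])] [(0.62, [486.0, -272.0, 93.0])]
```

Both carriers are seated. Next I'll descend beside the toggle on its -x side.

play_rows --increments '[[-1,[0,0,15],0],[-1,[0,0,30],0],[-1,[0,0,30],0],[-1,[0,0,30],0],[-1,[0,0,20],0],[-1,[0,0,13],0],[-1,[0,0,5],0],[-1,[0,0,0],0],[-1,[0,0,0],0],[-1,[0,0,0],0]]'

```text
time: 27.0
tool_pos: [447.1, -276.8, 76.9]
tcp_rot: [179.9, 0.1, 90.3]
ft_force: [-0.7, -0.4, 0.6]
finger_gap: -0.1
grip_force: 0.0
```

play_rows --increments '[[-1,[0,4,0],0],[-1,[0,5,0],0],[-1,[0,5,0],0],[-1,[0,4,0],0],[-1,[0,0,0],0],[-1,[0,0,0],0]]'

```text
time: 27.5
tool_pos: [464.5, -276.0, 75.3]
tcp_rot: [-180.0, 0.0, 90.3]
ft_force: [-0.0, 0.5, 0.2]
finger_gap: 0.1
grip_force: 0.0
```

Run:
```python
from h import *
state()
p=snapshot("wrist"); save(p,"w7"); print(pt("toggle_tip",p))
```

```text
27.5 [ 464.5 -276.    75.3] [-180.     0.    90.3] gap 0.08417615962551929 F [-0.   0.5  0.2]
[(0.79, [487.0, -277.0, 95.0])]
```

View pics/w7.png

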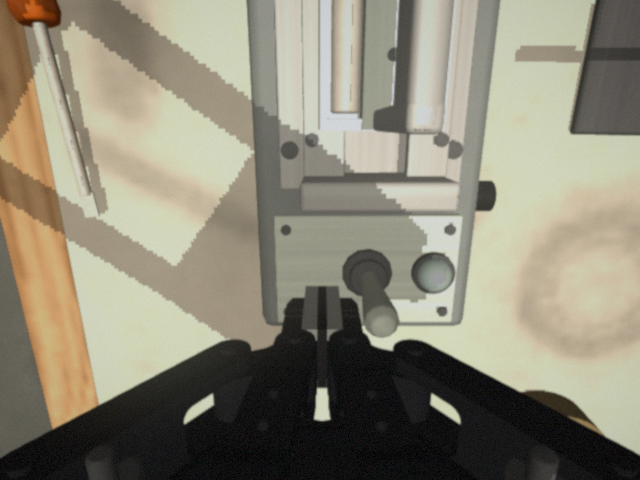

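The closed fingers (px 304–341) stand left of the toggle, which is upright with its tip at (381,318). The lamp at (433,272) is on the far side. I'll push toward +x.

play_rows --increments '[[-1,[0,3,0],0],[-1,[0,4,0],0],[-1,[0,4,0],0],[-1,[0,4,0],0],[-1,[0,0,0],0],[-1,[0,0,0],0]]'

```text
time: 28.1
tool_pos: [479.1, -275.9, 75.0]
tcp_rot: [-180.0, -0.0, 90.3]
ft_force: [-1.4, 0.8, 0.8]
finger_gap: -0.2
grip_force: 1.2
```

play_rows --increments '[[-1,[0,3,0],0],[-1,[0,3,0],0],[-1,[0,3,0],0],[-1,[0,0,0],0],[-1,[0,0,0],0]]'

```text
time: 28.52
tool_pos: [486.3, -275.7, 74.5]
tcp_rot: [-179.7, -0.1, 90.3]
ft_force: [-12.4, 0.6, 2.7]
finger_gap: -0.1
grip_force: 6.0
```

play_rows --increments '[[-1,[0,2,0],0],[-1,[0,0,0],0],[-1,[0,0,0],0]]'

```text
time: 28.77
tool_pos: [486.8, -275.7, 74.4]
tcp_rot: [-179.6, -0.1, 90.3]
ft_force: [-19.6, 0.4, 7.6]
finger_gap: -0.2
grip_force: 10.5
```

Run:
```python
from h import *
state()
p=snapshot("wrist"); save(p,"w8"); print(pt("toggle_tip",p))
p=snapshot("side"); print(pt("toggle_tip",p))
p=snapshot("top"); print(pt("toggle_tip",p))
```

```text
28.77 [ 486.8 -275.7   74.4] [-1.796e+02 -1.000e-01  9.030e+01] gap -0.20412284599374728 F [-19.6   0.4   7.6]
[(0.87, [512.0, -275.0, 90.0])]
[]
[]
```

View pics/w8.png

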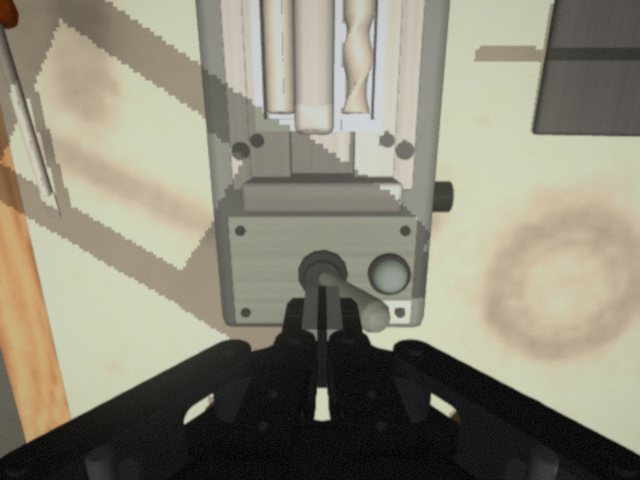

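The tip leans to x≈512 (about 0.5 rad), hard against the lamp-side stop. I'll hold it, then ease back slowly.

play_rows --increments '[[-1,[0,0,0],0],[-1,[0,0,0],0],[-1,[0,0,0],0],[-1,[0,0,0],0],[-1,[0,0,0],0],[-1,[0,0,0],0],[-1,[0,0,0],0],[-1,[0,0,0],0],[-1,[0,0,0],0],[-1,[0,0,0],0],[-1,[0,0,0],0],[-1,[0,0,0],0]]'

```text
time: 30.07
tool_pos: [486.8, -275.7, 74.4]
tcp_rot: [-179.6, -0.1, 90.3]
ft_force: [-18.8, 0.1, 6.7]
finger_gap: 0.0
grip_force: 10.4
```

play_rows --increments '[[-1,[0,-2,0],0],[-1,[0,-2,0],0],[-1,[0,-2,0],0],[-1,[0,-2,0],0],[-1,[0,-2,0],0],[-1,[0,-2,0],0],[-1,[0,-2,0],0],[-1,[0,-2,0],0],[-1,[0,-2,0],0],[-1,[0,-2,0],0],[-1,[0,-2,0],0],[-1,[0,-2,0],0]]'

```text
time: 31.07
tool_pos: [466.0, -276.0, 75.3]
tcp_rot: [180.0, 0.0, 90.3]
ft_force: [-0.7, -0.2, 0.0]
finger_gap: 0.1
grip_force: 0.0
```

play_rows --increments '[[-1,[0,-4,0],0],[-1,[0,-8,0],0],[-1,[0,-10,0],0],[-1,[0,-5,0],0],[-1,[0,0,-10],0],[-1,[0,0,-30],0],[-1,[0,0,-30],0],[-1,[0,0,-40],0],[-1,[0,0,-40],0],[-1,[0,0,-20],0],[-1,[0,0,0],0],[-1,[0,0,0],0]]'

```text
time: 32.07
tool_pos: [440.0, -276.9, 248.1]
tcp_rot: [179.8, 0.2, 90.3]
ft_force: [0.2, 0.3, -0.3]
finger_gap: -0.0
grip_force: 0.0
```

Run:
```python
from h import *
state()
p=snapshot("side"); print(pt("toggle_tip",p),pt("carrier",p),pt("hook_1",p),pt("hook_rack",p))
p=snapshot("top"); print(pt("toggle_tip",p),pt("carrier",p),pt("hook_1",p),pt("hook_rack",p))
p=snapshot("wrist"); save(p,"w9");print(pt("toggle_tip",p),pt("carrier",p),pt("hook_1",p))
```

```text
32.07 [ 440.  -276.9  248.1] [179.8   0.2  90.3] gap -0.04902514324579111 F [ 0.2  0.3 -0.3]
[(0.39, [486.0, -272.0, 95.0])] [(0.78, [485.0, -163.0, 43.0]), (0.73, [484.0, -26.0, 50.0])] [(0.96, [638.0, -142.0, 132.0]), (0.93, [641.0, 70.0, 129.0]), (0.67, [635.0, -38.0, 126.0])] [(0.66, [662.0, -40.0, 1.0])]
[(0.45, [486.0, -278.0, 89.0])] [(0.76, [487.0, -28.0, 43.0]), (0.56, [484.0, -161.0, 45.0])] [(0.91, [641.0, -142.0, 132.0]), (0.64, [640.0, -38.0, 128.0]), (0.63, [638.0, 68.0, 131.0])] [(0.7, [663.0, -38.0, 2.0]), (0.59, [486.0, -274.0, 91.0])]
[(0.52, [484.0, -278.0, 96.0])] [(0.59, [488.0, -161.0, 43.0])] []
```

The toggle is back upright with both carriers still in. Now I'll extract B.

play_rows --increments '[[0,[20,4,0],0],[0,[32,6,0],0],[0,[35,6,0],0],[0,[35,6,0],0],[0,[35,6,0],0],[0,[35,6,0],0],[0,[32,6,0],0],[0,[20,4,10],0],[0,[7,1,20],0],[0,[0,0,25],0],[0,[0,0,0],0],[0,[0,0,0],0]]'

```text
time: 33.77
tool_pos: [481.6, -24.7, 189.2]
tcp_rot: [-179.8, -0.0, 90.3]
ft_force: [0.1, -0.2, 1.1]
finger_gap: 43.0
grip_force: 0.0
```

play_rows --increments '[[0,[0,0,10],0],[0,[0,0,20],0],[0,[0,0,15],0],[0,[0,0,0],0],[0,[0,0,0],0],[0,[0,0,0],0]]'

```text
time: 34.27
tool_pos: [483.8, -25.4, 146.9]
tcp_rot: [179.9, 0.0, 90.3]
ft_force: [-0.3, -1.3, 1.3]
finger_gap: 42.8
grip_force: 0.0
```

play_rows --increments '[[0,[0,1,12],0],[0,[0,0,12],0],[0,[0,0,8],0],[0,[0,0,0],0],[0,[0,0,0],0],[-1,[0,0,0],0],[-1,[0,0,0],0],[-1,[0,0,0],0],[-1,[0,0,0],0],[-1,[0,0,0],0],[-1,[0,0,0],0],[-1,[0,0,0],0]]' --force 60

```text
time: 35.27
tool_pos: [484.3, -25.0, 113.9]
tcp_rot: [179.9, 0.0, 90.3]
ft_force: [1.6, 0.5, 3.5]
finger_gap: 6.7
grip_force: 62.0
```

play_rows --increments '[[-1,[3,0,-1.2],0],[-1,[7,0,0],0],[-1,[8,0,0],0],[-1,[8,0,0],0],[-1,[8,0,0],0],[-1,[8,0,0],0],[-1,[8,0,0],0],[-1,[6,0,0],0],[-1,[4,0,0],0],[-1,[0,0,0],0],[-1,[0,0,0],0]]'

```text
time: 36.18
tool_pos: [483.5, 35.2, 114.5]
tcp_rot: [-180.0, 0.0, 90.3]
ft_force: [0.1, 0.9, -3.0]
finger_gap: 6.6
grip_force: 61.0
```

play_rows --increments '[[-1,[5,-0.3,0],0],[-1,[8,0,0],0],[-1,[8,0,0],0],[-1,[8,0,0],0],[-1,[8,0,0],0],[-1,[8,0,0],0],[-1,[8,0,0],0],[-1,[8,0,0],0],[-1,[6,0,0],0],[-1,[3,0,0],0],[-1,[0,0,0],0],[-1,[0,0,0],0]]'

```text
time: 37.18
tool_pos: [482.8, 105.1, 114.5]
tcp_rot: [-180.0, 0.0, 90.3]
ft_force: [0.4, 0.0, -3.7]
finger_gap: 6.8
grip_force: 60.9
```

play_rows --increments '[[-1,[0,0,-8],0],[-1,[0,0,-20],0],[-1,[0,0,-20],0],[-1,[0,0,-10],0],[-1,[-4,8,0],0],[-1,[-8,14,0],0],[-1,[-8,14,0],0],[-1,[-8,14,0],0],[-1,[-6,10,0],0],[-1,[-2,2,0],0],[-1,[0,0,0],0],[-1,[0,0,0],0]]'

```text
time: 38.18
tool_pos: [544.4, 69.4, 171.8]
tcp_rot: [-179.9, -0.0, 90.3]
ft_force: [-0.4, -0.2, -3.5]
finger_gap: 6.7
grip_force: 60.9
```

Run:
```python
from h import *
state()
p=snapshot("side"); print(pt("hook_1",p))
p=snapshot("top"); print(pt("hook_1",p)); save(p,"t5")
a=rect(p,560,720,-190,120,118.5,2); a=cv2.rotate(a,cv2.ROTATE_90_COUNTERCLOCKWISE); cv2.imwrite("pics/r8.png",a[:,:,::-1])
```

```text
38.18 [544.4  69.4 171.8] [-179.9   -0.    90.3] gap 6.655398562860296 F [-0.4 -0.2 -3.5]
[(0.9, [636.0, -39.0, 128.0]), (0.67, [639.0, 72.0, 132.0]), (0.62, [638.0, -146.0, 129.0])]
[(0.98, [638.0, 68.0, 131.0]), (0.93, [641.0, -143.0, 131.0]), (0.78, [640.0, -41.0, 127.0])]
```

View pics/r8.png

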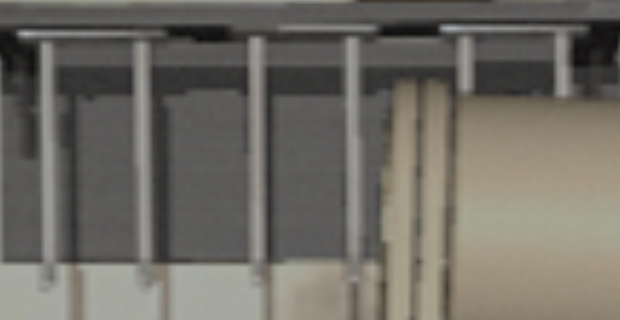

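The prong pairs are centred at y≈-142, -38 and 67, with the tips at x≈577. I'll lower B in front of hook 3.

play_rows --increments '[[-1,[-1.5,0,8],0],[-1,[0,0,14],0],[-1,[0,0,11],0],[-1,[0,0,5],0],[-1,[0,0,0],0],[-1,[0,0,0],0],[-1,[0,0,0],0]]'

```text
time: 38.97
tool_pos: [545.4, 67.9, 135.1]
tcp_rot: [180.0, -0.0, 90.3]
ft_force: [0.9, 0.5, -3.1]
finger_gap: 6.5
grip_force: 60.9
```

play_rows --increments '[[-1,[0,0,3],0],[-1,[0,0,3],0],[-1,[0,0,0],0],[-1,[0,4,0],0],[-1,[0,8,0],0],[-1,[0,8,0],0],[-1,[0,8,0],0],[-1,[0,8,0],0],[-1,[0,4,0],0],[-1,[0,0,0],0],[-1,[0,0,0],0]]'

```text
time: 39.88
tool_pos: [585.1, 68.1, 128.2]
tcp_rot: [-180.0, 0.0, 90.3]
ft_force: [-0.3, 0.4, -3.3]
finger_gap: 6.7
grip_force: 60.9
```

Run:
```python
from h import *
state()
p=snapshot("side"); save(p,"s4")
u=proj(p,[590,68,100]).astype(int)
c=p["color"][max(0,u[1]-75):u[1]+75,max(0,u[0]-100):u[0]+100]; cv2.imwrite("pics/s4c.png",cv2.resize(c,None,fx=4,fy=4,interpolation=cv2.INTER_CUBIC)[:,:,::-1])
```

```text
39.88 [585.1  68.1 128.2] [-180.     0.    90.3] gap 6.715408651669521 F [-0.3  0.4 -3.3]
```

View pics/s4c.png

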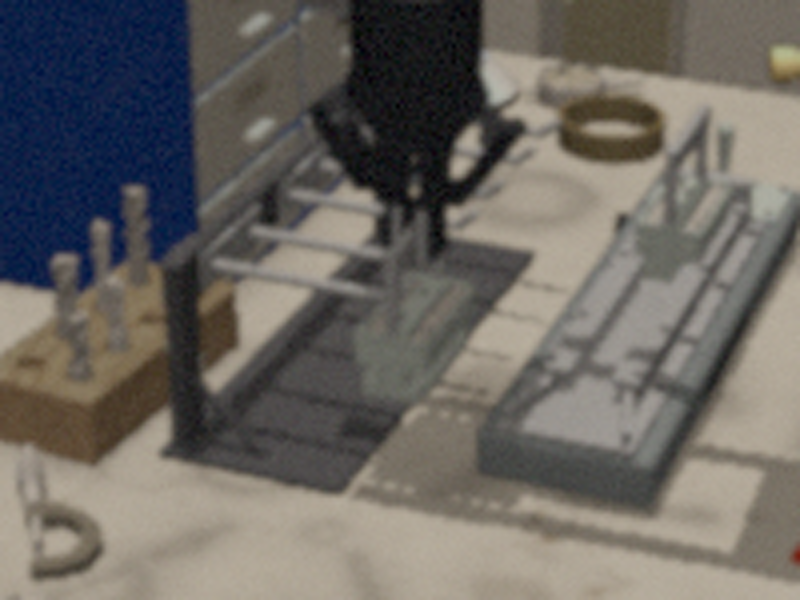

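The near prong passes through the window and there is no contact force. I'll continue in and lower.

play_rows --increments '[[-1,[0,5,0],0],[-1,[0,10,0],0],[-1,[0,10,0],0],[-1,[0,10,0],0],[-1,[0,10,0],0],[-1,[0,6,0],0],[-1,[0,0,0],0],[-1,[0,0,0],0]]'

```text
time: 40.6
tool_pos: [635.9, 68.4, 128.3]
tcp_rot: [-180.0, -0.0, 90.3]
ft_force: [0.0, -0.8, -3.1]
finger_gap: 6.8
grip_force: 60.9
```

play_rows --increments '[[-1,[0,0,3],0],[-1,[0,0,4],0],[-1,[0,0,4],0],[-1,[0,0,2],0],[-1,[0,0,1],0],[-1,[0,0,0],0],[-1,[0,0,0],0],[-1,[0,0,0],0]]'

```text
time: 41.27
tool_pos: [636.1, 68.4, 114.7]
tcp_rot: [180.0, -0.0, 90.3]
ft_force: [0.0, -0.5, -2.9]
finger_gap: 6.7
grip_force: 60.9
```

play_rows --increments '[[-1,[0,0,1.5],0],[-1,[0,0,1],0],[-1,[0,0,0.5],0],[-1,[0,0,0],0],[-1,[0,0,0],0],[-1,[0,0,0],0]]'

```text
time: 41.77
tool_pos: [636.3, 68.4, 112.2]
tcp_rot: [180.0, -0.0, 90.3]
ft_force: [-2.5, -0.9, 4.0]
finger_gap: 6.8
grip_force: 62.0
```

The bar sits on the prongs: z is 112.2 against 112.4 predicted, and the weight is relieved. I'll release it and go for A.

play_rows --increments '[[-0.3,[0,0,0],0],[-0.3,[0,0,0],0],[-0.3,[0,0,0],0],[-0.3,[0,0,0],0],[-0.3,[0,0,-4],0],[-0.3,[0,0,-8],0],[-0.3,[0,0,-15],0],[-0.3,[0,0,-25],0],[-0.3,[0,0,-30],0],[-0.3,[0,0,-20],0],[-0.3,[0,0,0],0]]'

```text
time: 42.68
tool_pos: [639.1, 68.5, 221.2]
tcp_rot: [179.4, -0.0, 90.3]
ft_force: [0.2, 0.0, 0.1]
finger_gap: 30.1
grip_force: 0.0
```

play_rows --increments '[[0,[-15,-10,0],0],[0,[-28,-18,0],0],[0,[-28,-18,0],0],[0,[-28,-18,0],0],[0,[-28,-18,0],0],[0,[-28,-18,0],0],[0,[-28,-18,0],0],[0,[-28,-18,0],0],[0,[-18,-14,0],0],[0,[0,0,0],0],[0,[0,0,0],0],[0,[0,0,0],0]]'

```text
time: 43.68
tool_pos: [487.6, -161.1, 213.8]
tcp_rot: [180.0, -0.0, 90.3]
ft_force: [-0.2, 0.6, 0.3]
finger_gap: 42.7
grip_force: 0.0
```

Run:
```python
from h import *
state()
p=snapshot("side"); print(pt("carrier",p),pt("carrier_1_bar",p),pt("toggle_tip",p,3,.2)); save(p,"s5")
p=snapshot("top"); print(pt("carrier",p),pt("carrier_1_bar",p)); save(p,"t6")
```

```text
43.68 [ 487.6 -161.1  213.8] [180.   -0.   90.3] gap 42.71759748193162 F [-0.2  0.6  0.3]
[(0.84, [487.0, -164.0, 48.0]), (0.63, [636.0, 68.0, 47.0])] [(0.8, [486.0, -163.0, 130.0])] [(0.41, [486.0, -272.0, 99.0])]
[(0.78, [637.0, 68.0, 43.0]), (0.41, [485.0, -157.0, 45.0])] []
```

play_rows --increments '[[0,[0,-1.5,15],0],[0,[0,0,25],0],[0,[0,0,25],0],[0,[0,0,18],0],[0,[0,0,9],0],[0,[0,0,5],0],[0,[0,0,0],0],[0,[0,0,0],0],[0,[0,0,0],0]]'

```text
time: 44.78
tool_pos: [486.8, -161.8, 118.1]
tcp_rot: [179.9, 0.1, 90.3]
ft_force: [-0.0, 0.4, 0.3]
finger_gap: 42.6
grip_force: 0.0
```

play_rows --increments '[[-1,[0,0,0],0],[-1,[0,0,0],0],[-1,[0,0,0],0],[-1,[0,0,0],0],[-1,[0,0,0],0],[-1,[0,0,0],0],[-1,[0,0,0],0]]' --force 60

```text
time: 45.37
tool_pos: [486.0, -161.6, 117.2]
tcp_rot: [180.0, 0.0, 90.3]
ft_force: [-2.2, 0.8, 5.7]
finger_gap: 6.5
grip_force: 60.6
```

play_rows --increments '[[-1,[4,0,-1],0],[-1,[8,0,0],0],[-1,[10,0,0],0],[-1,[10,0,0],0],[-1,[10,-0.5,0],0],[-1,[10,0,0],0],[-1,[10,0,0],0],[-1,[10,0,0],0],[-1,[10,0,0],0],[-1,[8,0,0],0],[-1,[0,0,0],0],[-1,[0,0,0],0]]'

```text
time: 46.37
tool_pos: [484.7, -70.9, 117.4]
tcp_rot: [-180.0, 0.0, 90.4]
ft_force: [-0.3, 0.9, -3.1]
finger_gap: 6.8
grip_force: 59.4
```

play_rows --increments '[[-1,[5,-0.5,0],0],[-1,[9,0,0],0],[-1,[10,0,0],0],[-1,[10,0,0],0],[-1,[10,0,0],0],[-1,[10,0,0],0],[-1,[10,0,0],0],[-1,[10,0,0],0],[-1,[10,0,0],0],[-1,[6,0,0],0],[-1,[0,0,0],0],[-1,[0,0,0],0]]'

```text
time: 47.37
tool_pos: [483.8, 18.9, 117.5]
tcp_rot: [180.0, 0.0, 90.4]
ft_force: [0.2, -0.6, -2.1]
finger_gap: 6.7
grip_force: 59.4
```

play_rows --increments '[[-1,[5,-0.5,0],0],[-1,[9,0,0],0],[-1,[10,0,0],0],[-1,[10,0,0],0],[-1,[10,0,0],0],[-1,[10,0,0],0],[-1,[10,0,0],0],[-1,[10,0,0],0],[-1,[10,0,0],0],[-1,[6,0,0],0],[-1,[0,0,0],0],[-1,[0,0,0],0]]'

```text
time: 48.37
tool_pos: [482.7, 108.9, 117.4]
tcp_rot: [-180.0, 0.0, 90.4]
ft_force: [0.2, 0.3, -2.1]
finger_gap: 6.7
grip_force: 59.4
```

play_rows --increments '[[-1,[0,0,-8],0],[-1,[0,0,-25],0],[-1,[0,0,-25],0],[-1,[-10,0,-12],0],[-1,[-25,0,0],0],[-1,[-32,0,0],0],[-1,[-35,0,0],0],[-1,[-35,0,0],0],[-1,[-35,0,0],0],[-1,[-32,0,0],0],[-1,[-25,0,0],0],[-1,[-15,0,0],0]]'

```text
time: 49.37
tool_pos: [483.3, -139.5, 187.7]
tcp_rot: [180.0, 0.1, 90.1]
ft_force: [0.2, 0.2, -2.7]
finger_gap: 6.4
grip_force: 59.4
```

play_rows --increments '[[-1,[-6,4,0],0],[-1,[0,12,0],0],[-1,[0,18,0],0],[-1,[0,18,0],0],[-1,[0,10,0],0],[-1,[0,3,0],0],[-1,[0,0,0],0],[-1,[0,0,0],0],[-1,[0,0,0],0]]'

```text
time: 50.12
tool_pos: [548.4, -141.1, 187.4]
tcp_rot: [-180.0, -0.0, 90.3]
ft_force: [0.0, -0.4, -2.5]
finger_gap: 6.6
grip_force: 59.4
```

play_rows --increments '[[-1,[-0.7,0,8],0],[-1,[0,0,14],0],[-1,[0,0,14],0],[-1,[0,0,9],0],[-1,[0,0,4],0],[-1,[0,0,0],0],[-1,[0,0,0],0],[-1,[0,0,0],0]]'

```text
time: 50.78
tool_pos: [549.7, -142.0, 139.5]
tcp_rot: [179.9, 0.0, 90.3]
ft_force: [0.4, -0.1, -2.1]
finger_gap: 6.7
grip_force: 59.4
```

play_rows --increments '[[-1,[0,0,3],0],[-1,[0,0,2],0],[-1,[0,0,0],0],[-1,[0,4,0],0],[-1,[0,8,0],0],[-1,[0,8,0],0],[-1,[0,8,0],0],[-1,[0,4,0],0],[-1,[0,4,0],0],[-1,[0,0,0],0],[-1,[0,0,0],0]]'

```text
time: 51.7
tool_pos: [585.2, -141.5, 133.3]
tcp_rot: [-180.0, -0.0, 90.3]
ft_force: [0.1, -0.5, -3.4]
finger_gap: 6.7
grip_force: 59.4
```

Run:
```python
from h import *
state()
p=snapshot("side"); print(pt("carrier",p),pt("hook_1",p))
```

```text
51.7 [ 585.2 -141.5  133.3] [-180.    -0.    90.3] gap 6.743299510577693 F [ 0.1 -0.5 -3.4]
[(0.75, [633.0, 68.0, 45.0]), (0.69, [585.0, -142.0, 61.0])] [(0.97, [639.0, -140.0, 131.0]), (0.83, [642.0, 71.0, 130.0]), (0.59, [635.0, -35.0, 129.0])]
```

The bar has passed the tips without contact. I'll go in and lower; contact is expected at TCP z≈115.7.

play_rows --increments '[[-1,[0,5,0],0],[-1,[0,10,0],0],[-1,[0,10,0],0],[-1,[0,10,0],0],[-1,[0,10,0],0],[-1,[0,6,0],0],[-1,[0,0,0],0],[-1,[0,0,0],0]]'

```text
time: 52.52
tool_pos: [636.1, -141.3, 133.3]
tcp_rot: [-180.0, -0.0, 90.3]
ft_force: [0.8, 0.1, -3.1]
finger_gap: 6.2
grip_force: 59.4
```

play_rows --increments '[[-1,[0,0,3],0],[-1,[0,0,4],0],[-1,[0,0,4],0],[-1,[0,0,3],0],[-1,[0,0,1.5],0],[-1,[0,0,0],0],[-1,[0,0,0],0],[-1,[0,0,0],0]]'

```text
time: 53.18
tool_pos: [636.3, -141.4, 118.2]
tcp_rot: [180.0, 0.0, 90.3]
ft_force: [0.1, -0.4, -2.6]
finger_gap: 6.8
grip_force: 59.4
```

play_rows --increments '[[-1,[0,0,1.5],0],[-1,[0,0,1.2],0],[-1,[0,0,0.5],0],[-1,[0,0,0],0],[-1,[0,0,0],0],[-1,[0,0,0],0]]'

```text
time: 53.68
tool_pos: [636.4, -141.4, 115.6]
tcp_rot: [180.0, 0.0, 90.3]
ft_force: [-3.1, 0.5, 5.1]
finger_gap: 7.1
grip_force: 60.5
```

play_rows --increments '[[-0.3,[0,0,0],0],[-0.3,[0,0,0],0],[-0.3,[0,0,0],0],[-0.3,[0,0,0],0],[-0.3,[0,0,-4],0],[-0.3,[0,0,-8],0],[-0.3,[0,0,-15],0],[-0.3,[0,0,-25],0],[-0.3,[0,0,-30],0],[-0.3,[0,0,-30],0],[-0.3,[0,0,-15],0],[-0.3,[0,0,0],0]]'

```text
time: 54.68
tool_pos: [638.6, -142.1, 249.0]
tcp_rot: [179.5, 0.2, 90.3]
ft_force: [1.1, 0.3, 1.3]
finger_gap: 30.0
grip_force: 0.0
```

play_rows --increments '[[-0.3,[0,-15,0],0],[-0.3,[0,-30,0],0],[-0.3,[0,-35,0],0],[-0.3,[0,-35,0],0],[-0.3,[0,-30,0],0],[-0.3,[0,-20,0],0],[-0.3,[0,-5,0],0],[-0.3,[0,0,0],0],[-0.3,[0,0,0],0],[-0.3,[0,0,0],0]]'

```text
time: 55.52
tool_pos: [467.0, -142.2, 241.8]
tcp_rot: [180.0, -0.0, 90.3]
ft_force: [0.1, 0.1, 0.1]
finger_gap: 29.9
grip_force: 0.0
```

Run:
```python
from h import *
state()
for c in("side","top"):
    p=snapshot(c); save(p,c+"9")
    for q in "carrier carrier_1_bar toggle_tip tape mike marker collet".split(): print(c,q,pt(q,p))
    if c=="side": a=p["color"]
cv2.imwrite("pics/fin.png",cv2.resize(a[120:420,140:540],(800,600),interpolation=cv2.INTER_CUBIC)[:,:,::-1])
```

```text
55.52 [ 467.  -142.2  241.8] [180.   -0.   90.3] gap 29.866090658832853 F [0.1 0.1 0.1]
side carrier [(0.74, [670.0, -142.0, 44.0]), (0.71, [622.0, 448.0, 3.0]), (0.57, [635.0, 62.0, 47.0]), (0.39, [326.0, 249.0, 6.0])]
side carrier_1_bar [(0.66, [661.0, -146.0, 128.0])]
side toggle_tip [(0.37, [487.0, -273.0, 97.0])]
side tape [(0.85, [618.0, -419.0, 2.0])]
side mike [(0.87, [750.0, 209.0, -1.0]), (0.7, [638.0, 71.0, 131.0])]
side marker [(0.53, [328.0, 247.0, 0.0])]
side collet [(0.64, [620.0, 448.0, -2.0])]
top carrier [(0.8, [637.0, 70.0, 43.0]), (0.57, [662.0, -139.0, 43.0])]
top carrier_1_bar [(0.86, [660.0, -146.0, 126.0]), (0.68, [635.0, 68.0, 132.0])]
top toggle_tip []
top tape [(0.67, [614.0, -416.0, 0.0]), (0.56, [638.0, 70.0, 46.0])]
top mike [(0.74, [482.0, 41.0, 44.0])]
top marker [(0.53, [322.0, 253.0, 4.0])]
top collet [(0.67, [619.0, 449.0, 2.0])]
```

View pics/fin.png

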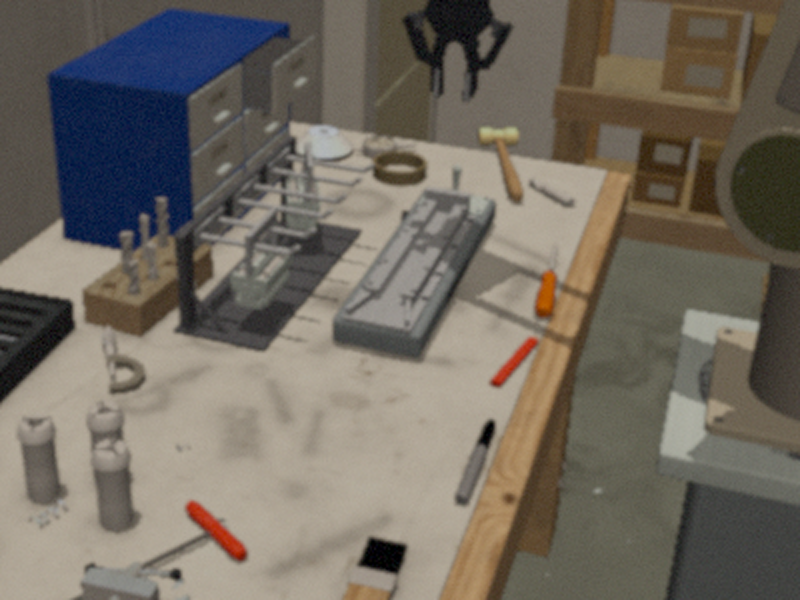

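Both carriers hang on separate hooks. A now sits about 22 mm nearer the rail, probably from the announced knock. I'll wait a moment and check that it's at rest.

play_rows --increments '[[-0.3,[0,0,0],0],[-0.3,[0,0,0],0],[-0.3,[0,0,0],0],[-0.3,[0,0,0],0],[-0.3,[0,0,0],0],[-0.3,[0,0,0],0],[-0.3,[0,0,0],0],[-0.3,[0,0,0],0],[-0.3,[0,0,0],0],[-0.3,[0,0,0],0],[-0.3,[0,0,0],0],[-0.3,[0,0,0],0]]'

```text
time: 57.32
tool_pos: [466.1, -142.2, 241.8]
tcp_rot: [-180.0, -0.0, 90.3]
ft_force: [0.2, 0.1, -1.0]
finger_gap: 29.7
grip_force: 0.0
```

Run:
```python
from h import *
for c in("side","top","side"):
    p=snapshot(c); 
    for q in "carrier carrier_1_bar toggle_tip".split(): print(c,q,pt(q,p))
```

```text
side carrier [(0.8, [658.0, -145.0, 42.0]), (0.61, [634.0, 65.0, 45.0]), (0.56, [637.0, -36.0, 128.0])]
side carrier_1_bar [(0.91, [662.0, -146.0, 130.0])]
side toggle_tip [(0.42, [486.0, -275.0, 97.0])]
top carrier [(0.91, [641.0, 69.0, 45.0]), (0.83, [662.0, -138.0, 42.0])]
top carrier_1_bar [(0.83, [663.0, -144.0, 126.0]), (0.33, [750.0, 207.0, 2.0])]
top toggle_tip [(0.5, [321.0, 252.0, 4.0])]
side carrier [(0.8, [661.0, -146.0, 44.0]), (0.55, [635.0, -38.0, 128.0])]
side carrier_1_bar [(0.77, [662.0, -147.0, 129.0]), (0.61, [641.0, 71.0, 127.0])]
side toggle_tip [(0.36, [486.0, -272.0, 94.0])]
```

Everything is at rest within tolerance: A's bar is about +22 mm in x and -4 mm in y from its hook site, and B is within a few millimetres of its own.

```bash
python3 -c "
from bench import *
print(hand_in())"
```

```text
the job is handed in; nothing more can be done
None
```

I demagnetised the two carriers on the bench (the third was absent) and hung each on its own double hook, with the toggle back upright; the job is handed in, but no verdict was returned.

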